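# Uncap the test cartridge and clamp it in its dock

### The arm

A 7-joint arm with a two-finger parallel gripper is mounted at the origin on the work surface. World frame = base frame: x ahead of the robot, y to its left, z up, the work surface at z = 0. Lengths are in m, angles in degrees, forces in N, time in s.
With the tool pointing down it reaches from about 0.425 to 0.875 m from the base axis. Payload 4.7 kg.
Tool frame: the origin (TCP) lies on the centre line of the jaws, within the pads' length; the fingertips stand 25 mm ahead of it and the grasp point (between the pads) lies 6 mm ahead of it; z points along the fingers, y is the direction in which the jaws open and shut (so a half turn about z gives the same grasp; the last joint's range is limited). The gripper opens to 87 mm and grips with 3 to 60 N. Pads are 19 mm wide; open, the fingers measure 117 mm over their backs; the gripper's body (75 mm by 190 mm) begins 51 mm behind the grasp point.
Start: joints at [-75.281, 18.392, -4.016, 83.108, 1.295, 78.541, -3.26], TCP at [0.156, 0.631, 0.248] pointing down, gripper open.
Joint ranges: [-163.93, 163.93], [-17.29, 119.83], [-79.2, 71.16], [3.27, 140.29], [-89.18, 269.18], [5.43, 117.66], [-154.24, 154.24]. Speed limits (degrees/s): [147.25, 147.25, 180, 180, 180, 180, 180].

### API

Orientations are given as [roll, pitch, yaw] about the fixed x, y, z axes, in that order (R = Rz(yaw) Ry(pitch) Rx(roll)).
In Python, from cell import env gives the robot as it stands.
- The arm moves only by the shell command python3 -m creep 'ROWS' [OPENING] [FORCE]. ROWS is JSON, a list of rows, each an object of numbers: "tx", "ty", "tz": the shift along the tool's x, y, z in m; "rx", "ry", "rz": the turn, a rotation vector about the tool's x, y, z in degrees. In form: [{"tx": .., "ty": .., "tz": .., "rx": .., "ry": .., "rz": ..}, ...]. A call has 1 to 20 rows; each row shifts and turns the commanded pose from where the row before left it, along the tool's axes as they then stand; what a row does not reach is not made up. A row lasts 1/8 s, in which the tool goes at most 62.5 mm and 10.7 degrees, less where a joint would pass 70% of its speed; a pose out of reach is approached as far as the arm can. A call is refused whole if a number of a shift passes 0.0625 or a number of a turn 10.7, either way. A call with a gripper value outside its range is refused whole. OPENING is the finger opening in m, from 0 to 0.087, set as the call begins (- or left out, the last holds). The fingers move at their own pace and stop on an object; FORCE is the grip in N (left out, the last holds). Time passes only in rows, so rows that do not move let the fingers close. It gives the time, the measured TCP pose, the force and the opening at its end, in the units of the state.
- env.get_obs(): the state, without advancing time (a new reading comes with each control period).
- env.read_camera(name): name is "scene" or "side" or "wrist"; returns a dict with "pixels" (384x512x3 uint8, red, green, blue), "intrinsics" (3x3 intrinsics, pixels), "R" (3x3) and "t" (3): a world point X has camera coordinates R X + t. Camera axes: x right, y down, z forward; pixel columns grow to the right and rows downward; lengths in m; the calibration is good to about 2 mm. The wrist camera is an equidistant fisheye: a pixel r from the principal point sees the ray r / f radians off the axis. A picture is of the moment at which its call begins. There is no depth.
- env.sign_off(): hands the job in, once; it reports no verdict.
The state is a dict: "time_s": time; "qpos": joint angles; "joint_velocities": joint speeds; "effort": joint torques, N m; "tool_pos": TCP position; "tool_rot": TCP orientation; "force": force on the tool from outside, world axes, zero at the start; "wrist_torque": the same for the moment, N m; "grip_width": finger opening in m.
Only numpy, scipy, OpenCV 4.12 (cv2) and the standard library are available. Lean on these libraries where they do the work, as an engineer would, in place of code of your own. Each camera call takes 0.05 s, during which the arm holds its last target.

### The job

Take the yellow transport cap off the cartridge standing in the clamp dock and set it down in the steel tray, open side down. Then swing the dock's blue clamp lever over until it is fully shut across the cartridge, which stays seated in the dock. Leave the capped spare cartridge and the specimen jar where they are.

Things in the scene. Friction and masses are not known exactly. Their poses are not given: they have to be found in the camera images.
- dock: Fixed clamp dock: grey base plate 150 x 94 x 12 mm with a grey plastic socket block (72 x 66 mm, top 45 mm above the bench) and two grey hinge ears behind it, 102 mm high, 50 mm apart over their outsides. Origin on the bench under the centre of the socket; z up; the hinge lies on its +x side, and the lever shuts towards its -x. The base plate reaches from x = -55 to +95 mm.
- clamp (a joint): Angle of the blue clamp lever in rad: 0 = fully shut, lying level towards the dock's -x over the cartridge; grows as it is swung up and back (1.57 = upright, 2.2 = end stop, leaning away to the dock's +x). A stiff hinge: it stays where it is left; about 1.5 N at the handle moves it. It starts open, leaning back. With the cap on it cannot shut.
- clamp_hinge (a point): Centre of the lever's hinge pin, 65 mm along the dock's +x from its origin and 90 mm above the bench; axes as the dock's; the pin runs along the dock's y.
- clamp_handle (a point): Centre of the lever's T handle, a round blue bar 14 mm thick and 56 mm long along the dock's y, 130 mm from the hinge pin. When shut it lies level with the hinge pin (90 mm above the bench), 65 mm on the dock's -x side. The lever arm is 22 mm wide and 10 mm thick.
- cartridge: White and blue test cartridge, 36 (x) x 30 (y) x 70 mm, standing loose in the dock's socket (2 mm play all round), its foot 12 mm above the bench, its top 82 mm. Origin at the centre of its underside, z up, axes as the dock's. The shut lever clears its top by 2 mm.
- cap: Loose yellow cap over the cartridge's top, 44 (x) x 38 (y) x 30 mm high, walls 2.5 mm, hollow 26 mm deep below, 1.5 mm play on the cartridge. Origin at the centre of its open underside, z up, axes as the dock's; at the start the underside is 56 mm and the flat top 86 mm above the bench. Weighs about 20 g.
- tray: Fixed shallow steel tray, 160 (x) x 140 (y) mm outside, walls 4 mm thick and 16 mm high, floor 4 mm above the bench. Origin at the centre of its underside, z up. It stands to the left or right of the dock; a white tube rack stands on the other side.
- spare_cartridge: Another cartridge of the same kind with its cap on (one piece, 44 x 38 x 74 mm), standing on the bench beyond the dock: to be left alone. Origin at the centre of its underside.
- specimen_jar: Clear jar with a red lid, 60 mm across and 65 mm high, standing on the bench beyond the dock: to be left alone. Origin at the centre of its underside.
Mind the look-alikes: they are no part of the job. Leave any pink look-alike of the dock alone.

How it is judged:
By the outcome, as a careful person would: the job done as asked, in the order asked, and still so for the second after the job is handed in, with the robot touching nothing.
It also fails if it takes over 54 s, if anything falls off the work surface, if the arm or the gripper's body presses on something with over 40 N, if the wrist force passes 120 N, or if a joint passes its speed limit or range.

## Working session

There is one attempt and no reset: what is moved stays moved. The work goes in short steps, Python scripts to look and compute and a shell command to move; the robot and the scene stay as the last step left them, time stands still between calls to the robot, and variables do not carry over. Pictures are saved under pics/ and viewed, and the job is handed in when it is done.

```bash
ls; mkdir -p pics; python3 - <<'E'
from cell import env
import cv2
print(env.get_obs())
for n in ("scene","side","wrist"):
    c=env.read_camera(n); cv2.imwrite(f"pics/{n}0.png",c["pixels"][:,:,::-1]); print(n,c["intrinsics"].tolist(),c["R"].tolist(),c["t"].tolist())
E
```

```text
pics
{'time_s': 0.0, 'qpos': array([-75.28234197,  18.43874206,  -4.01533449,  83.17508465,
         1.29391203,  78.54039465,  -3.26037686]), 'joint_velocities': array([-0.00343734,  0.04545809,  0.07789623, -0.03456806,  0.08880421,
        0.00492726, -0.03259553]), 'effort': array([-1.00801510e-03, -4.91284096e+01, -4.04420765e-01, -3.12529814e+01,
       -6.38362113e-02,  4.38884867e-02,  1.79892204e-04]), 'tool_pos': array([0.15617731, 0.63043704, 0.24646343]), 'tool_rot': array([-1.79890960e+02,  4.75388791e-03,  1.66091319e+02]), 'force': array([ 0.01284949, -0.04306256,  0.13039589]), 'wrist_torque': array([ 0.00600807, -0.03117154,  0.04479816]), 'grip_width': 0.08739064152974718}
scene [[380.67919439394103, 0.0, 258.6287744147159], [0.0, 380.67919439394103, 191.75506389131598], [0.0, 0.0, 1.0]] [[0.7018220055569152, 0.7121924329615128, 0.015093407449298483], [0.5869796773497333, -0.5661679124792008, -0.5787130145912973], [-0.4036096268605, 0.41501305197704985, -0.8153915843287952]] [-0.3762984534975302, -0.2491917960916954, 1.236090692854028]
side [[364.6038028773893, 0.0, 250.7734763907695], [0.0, 364.6038028773893, 196.70386361694293], [0.0, 0.0, 1.0]] [[0.8879038421369, -0.46001833387835245, 0.003146365254728519], [-0.3144893358069432, -0.6119744865838626, -0.725660861170096], [0.3357427955775657, 0.643327568402134, -0.688045358207988]] [-0.4363954689843935, 0.21526294242781385, 0.7116919846208446]
wrist [[297.3186396354542, 0.0, 253.5265099258759], [0.0, 297.3186396354542, 193.4471180136949], [0.0, 0.0, 1.0]] [[0.24059740798321028, 0.9706234751750695, -0.0017195088935126805], [0.9403366392666173, -0.23265009671129588, 0.2482759298703589], [0.2405824019427176, -0.061351462405544316, -0.9686878268751895]] [-0.6488547908017754, -0.030354459353543403, 0.3885953744104447]
```

View pics/scene0.png

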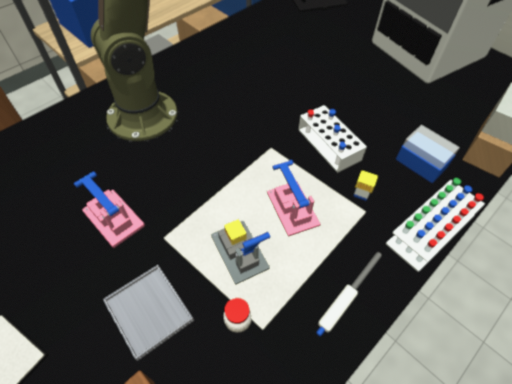

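View pics/side0.png

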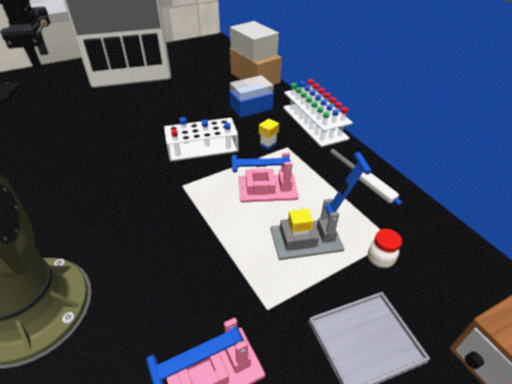

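View pics/wrist0.png

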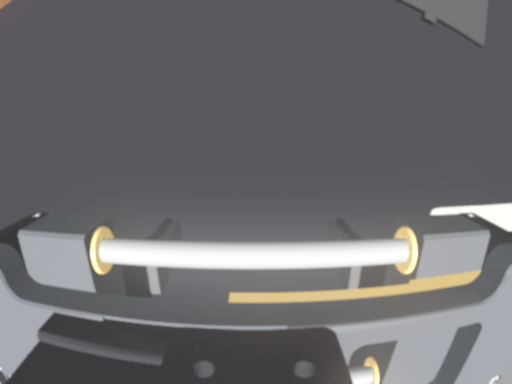

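The grey dock with a yellow cap is at scene (238,245) / side (305,230). The pink look-alikes at scene (113,215) and (293,205) have no cap and are the wrong colour. The tray is at scene (148,310), the jar at (237,312) and the spare cartridge at (366,183). I'll confirm the dock with enlarged crops.

```bash
cat > h.py <<'E'
import numpy as np, cv2
from scipy.spatial.transform import Rotation as Rot
from scipy.optimize import least_squares
def proj(c,X):
    X=np.atleast_2d(X).astype(float); p=X@np.array(c["R"]).T+c["t"]; K=c["intrinsics"]
    return np.c_[K[0,0]*p[:,0]/p[:,2]+K[0,2],K[1,1]*p[:,1]/p[:,2]+K[1,2]]
def onz(c,uv,z):
    R=np.array(c["R"]);t=np.array(c["t"]);K=c["intrinsics"]
    d=R.T@np.array([(uv[0]-K[0,2])/K[0,0],(uv[1]-K[1,2])/K[1,1],1]); o=-R.T@t
    return o+d*(z-o[2])/d[2]
def crop(c,x0,y0,w,h,s,name):
    im=c["pixels"][y0:y0+h,x0:x0+w,::-1]
    im=cv2.resize(im,None,fx=s,fy=s,interpolation=cv2.INTER_CUBIC)
    for i in range(0,w,10): cv2.putText(im,str(x0+i),(i*s,8),0,.3,(0,255,0)); cv2.line(im,(i*s,9),(i*s,14),(0,255,0))
    for i in range(0,h,10): cv2.putText(im,str(y0+i),(0,i*s+3),0,.3,(0,255,0))
    cv2.imwrite(f"pics/{name}.png",im)
E
python3 - <<'E'
from cell import env
from h import *
c=env.read_camera("scene"); crop(c,195,205,90,85,7,"s1")
print(proj(c,[[0,0,0],[.156,.631,.248]]))
for n,uv,z in (("cap",(235,229),.086),("tray",(148,310),.004),("jar",(237,310),.065),("sp",(366,180),.074)): print(n,onz(c,uv,z))
c=env.read_camera("side"); crop(c,260,145,120,120,5,"d1")
print(proj(c,[[0,0,0],[.156,.631,.248]]))
for n,uv,z in (("cap",(301,217),.086),("tray",(368,340),.004),("jar",(387,240),.065)): print(n,onz(c,uv,z))
E
```

```text
[[142.74003506 115.01139716]
 [316.16445465 -11.55518401]]
cap [ 0.55951562 -0.10303451  0.086     ]
tray [ 0.54110313 -0.35821827  0.004     ]
jar [ 0.69835284 -0.22562216  0.065     ]
sp [0.68488498 0.24896863 0.074     ]
[[ 27.20562543 306.98427863]
 [ 36.48026696  50.80095368]]
cap [ 0.55587262 -0.10601072  0.086     ]
tray [ 0.54546918 -0.35821217  0.004     ]
jar [ 0.69085667 -0.22650266  0.065     ]
```

View pics/s1.png

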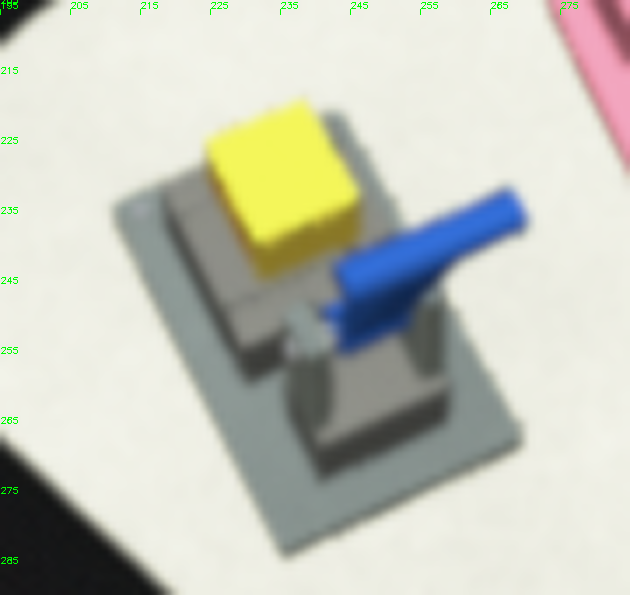

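View pics/d1.png

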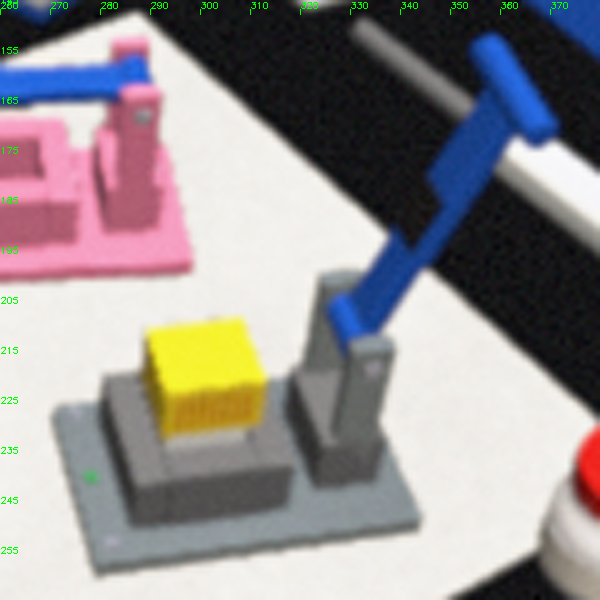

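```bash
cat > fit.py <<'E'
from cell import env
from h import *
S=env.read_camera("scene");D=env.read_camera("side")
base=[(S,(210.7,234.1),-55,-47,12),(S,(235.3,283.4),95,-47,12),(S,(269.1,267.4),95,47,12),
(D,(270.2,227),-55,47,12),(D,(279,258.2),-55,-47,12),(D,(343.6,248.6),95,-47,12)]
cap=[(S,(224.1,224.6),-22,-19,86),(S,(238.4,218.9),-22,19,86),(S,(245.7,232.4),22,19,86),(S,(232,238.9),22,-19,86),
(D,(289,211),-22,19,86),(D,(308.2,208.6),22,19,86),(D,(312.6,220.6),22,-19,86),(D,(292.2,223.2),-22,-19,86)]
def W(p,l):
    a=p[2]; l=np.array(l)/1000; return np.array([p[0]+l[0]*np.cos(a)-l[1]*np.sin(a),p[1]+l[0]*np.sin(a)+l[1]*np.cos(a),l[2]])
def fit(o):
    f=lambda p:np.concatenate([proj(c,W(p,(x,y,z)))[0]-uv for c,uv,x,y,z in o])
    r=least_squares(f,[.57,-.12,-.7]); return r
for n,o in (("base",base),("cap",cap),("all",base+cap)):
    r=fit(o);print(n,r.x,np.degrees(r.x[2]),np.abs(r.fun).round(1))
p=r.x
h=[(S,(256.4,238.6)),(D,(362.8,162.2))]
g=lambda q:np.concatenate([proj(c,W(p,(65-130*np.cos(q[0]),0,90+130*np.sin(q[0]))))[0]-uv for c,uv in h])
r=least_squares(g,[2.]);print("lever",r.x,r.fun)
tr=[]
E
python3 fit.py; python3 - <<'E'
from cell import env
from h import *
c=env.read_camera("scene"); crop(c,95,255,105,110,5,"s2")
c=env.read_camera("side"); crop(c,300,285,135,99,5,"d2")
E
```

```text
base [ 0.55800853 -0.10286511 -0.30419991] -17.429371149187695 [0.8 0.6 0.5 0.  0.8 0.6 0.5 0.9 0.1 0.  1.7 0.2]
cap [ 0.55781557 -0.10206206 -0.31828104] -18.236160293228295 [0.4 0.5 0.1 0.8 0.4 0.2 0.8 0.  0.4 0.7 0.2 0.5 0.7 0.2 0.6 0. ]
all [ 0.55791786 -0.10238272 -0.30671599] -17.57353178831356 [0.7 0.8 0.5 0.1 0.9 0.7 0.6 1.1 0.4 0.2 1.5 0.2 0.5 0.3 0.3 0.7 0.4 0.2
 0.7 0.1 0.4 0.5 0.1 0.5 0.9 0.2 0.9 0.2]
lever [1.91191617] [-0.4415765   0.77010103 -0.83587439  1.07592258]
```

View pics/s2.png

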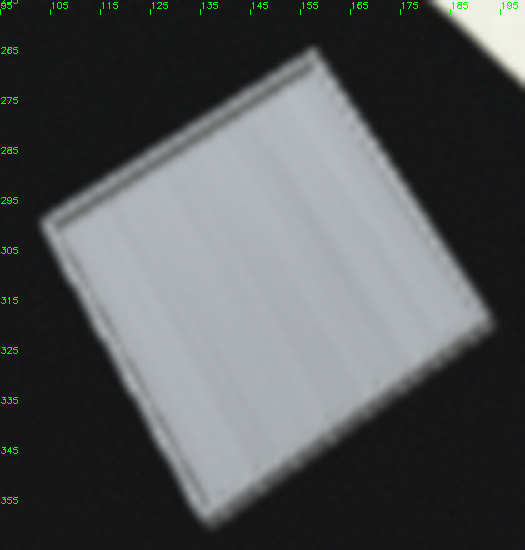

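View pics/d2.png

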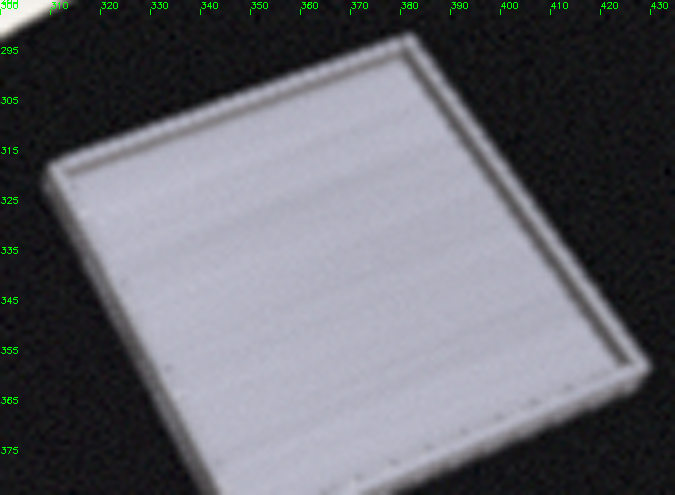

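```bash
python3 - <<'E'
from cell import env
from h import *
S=env.read_camera("scene");D=env.read_camera("side")
def tri(a,b):
    f=lambda X:np.r_[proj(S,X)[0]-a,proj(D,X)[0]-b]
    r=least_squares(f,[.6,0,.05]);return r.x.round(4),r.fun.round(1)
print("tray scene",[onz(S,u,.016).round(3) for u in((103,298.6),(158,264.7),(193,319.5),(136.5,358))])
print("tray side",[onz(D,u,.016).round(3) for u in((309.7,318.5),(381.5,293),(429.5,358))])
print("pink2 handle",tri((285,165),(235.5,163)),"pink1 handle",tri((86,180),(155,369)))
print("rack",[onz(S,u,.05).round(3) for u in((320,107),(362,155),(301,125))],"spare",tri((368,174),(269,126)))
c=np.array([.558,-.1025]);a=np.radians(-17.9)
p=lambda *l:[*(c+np.array([[np.cos(a),-np.sin(a)],[np.sin(a),np.cos(a)]])@np.array(l[:2])),l[2]]
print("handle end y+ from image",tri((268,235),(354,155)), tri((245,244),(369,170)))
for ang in(1.8,1.9,2.0,2.1): print(ang,[proj(C,p(.065-.13*np.cos(ang),0,.09+.13*np.sin(ang)))[0].round(1) for C in(S,D)])
E
```

```text
tray scene [array([ 0.453, -0.416,  0.016]), array([ 0.472, -0.278,  0.016]), array([ 0.633, -0.3  ,  0.016]), array([ 0.613, -0.434,  0.016])]
tray side [array([ 0.47 , -0.279,  0.016]), array([ 0.627, -0.299,  0.016]), array([ 0.612, -0.435,  0.016])]
pink2 handle (array([0.5106, 0.1209, 0.0892]), array([-0.1,  0.5, -0.3, -0.4])) pink1 handle (array([ 0.1924, -0.275 ,  0.0954]), array([ 1. , -2.3,  1. ,  1.1]))
rack [array([0.405, 0.399, 0.05 ]), array([0.617, 0.333, 0.05 ]), array([0.416, 0.297, 0.05 ])] spare (array([0.6803, 0.2615, 0.0732]), array([-0.7,  2.6, -1.8, -2.3]))
handle end y+ from image (array([ 0.6681, -0.107 ,  0.2086]), array([ 0.5, -1.3,  0.9,  1. ])) (array([ 0.6558, -0.1596,  0.2165]), array([-0.2,  0.4, -0.3, -0.3]))
1.8 [array([252.5, 232.9]), array([355.7, 162.5])]
1.9 [array([255.3, 238.8]), array([361.5, 163.4])]
2.0 [array([258.1, 245. ]), array([366.9, 164.7])]
2.1 [array([260.7, 251.2]), array([371.8, 166.5])]
```

```bash
python3 -m creep '[{"tz":-0.05,"rz":4},{"tx":-0.0338,"ty":-0.0319},{"tx":-0.0338,"ty":-0.0319},{"tx":-0.0338,"ty":-0.0319},{"tx":-0.0338,"ty":-0.0319},{"tx":-0.0338,"ty":-0.0319},{"tx":-0.0338,"ty":-0.0319},{"tx":-0.0338,"ty":-0.0319},{"tx":-0.0338,"ty":-0.0319},{"tx":-0.0338,"ty":-0.0319},{"tx":-0.0338,"ty":-0.0319},{"tx":-0.0338,"ty":-0.0319},{"tx":-0.0338,"ty":-0.0319},{"tx":-0.0338,"ty":-0.0319},{"tx":-0.0338,"ty":-0.0319},{"tx":-0.0338,"ty":-0.0319},{"tx":-0.0338,"ty":-0.0319},{"tx":-0.0338,"ty":-0.0319},{"tx":-0.0338,"ty":-0.0319},{}]' 0.07 12
python3 - <<'E'
from cell import env
from h import *
print(env.get_obs())
for n in("side","wrist"):
    c=env.read_camera(n); cv2.imwrite(f"pics/{n}1.png",c["pixels"][:,:,::-1])
E
```

```text
{'time_s': 0.55, 'qpos': array([-75.28141259,  18.39250707,  -4.01548995,  83.11057462,
         1.29272966,  78.53909955,  -3.25748496]), 'joint_velocities': array([-0.02589974,  0.04560557,  0.07461388,  0.07809184,  0.01269001,
        0.02053613,  0.01397065]), 'effort': array([ 9.45411148e-05, -4.90690613e+01, -4.02402207e-01, -3.12541759e+01,
       -6.36376929e-02,  3.39748117e-02,  4.61633624e-05]), 'tool_pos': array([0.15628833, 0.63093644, 0.24755328]), 'tool_rot': array([1.79997176e+02, 7.48912747e-04, 1.66091761e+02]), 'force': array([0.5356815 , 0.57318183, 0.20757743]), 'wrist_torque': array([-0.00440188,  0.00302525, -0.03718277]), 'grip_width': 0.08742398626049842}$[0]: bad value
```

View pics/side1.png

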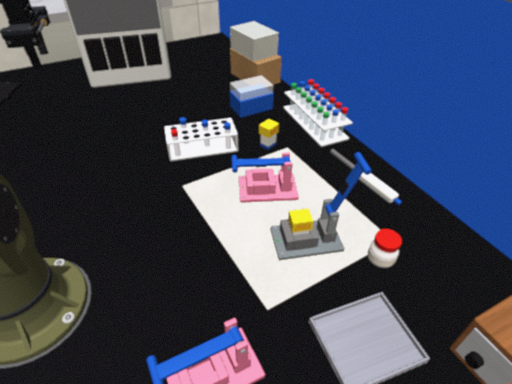

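View pics/wrist1.png

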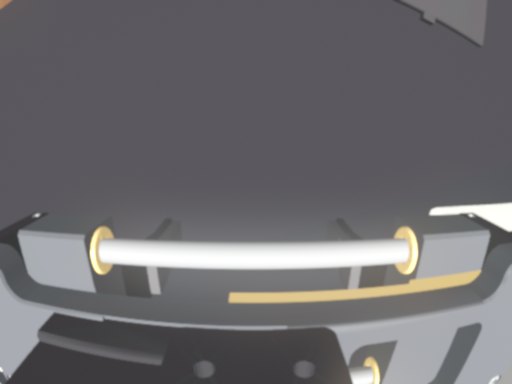

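The call was refused, probably because each row needs all six keys. I'll test that with the first row.

```bash
python3 -m creep '[{"tx":0,"ty":0,"tz":-0.05,"rx":0,"ry":0,"rz":4}]' 0.07 12
```

```text
time_s: 0.78
tool_pos: [0.1559, 0.6287, 0.2933]
tool_rot: [-179.5, 0.1, 162.0]
force: [0.5, 0.1, 0.2]
grip_width: 0.0829
```

```bash
python3 -m creep '[{"tx":-0.0338,"ty":-0.0319,"tz":0,"rx":0,"ry":0,"rz":0},{"tx":-0.0338,"ty":-0.0319,"tz":0,"rx":0,"ry":0,"rz":0},{"tx":-0.0338,"ty":-0.0319,"tz":0,"rx":0,"ry":0,"rz":0},{"tx":-0.0338,"ty":-0.0319,"tz":0,"rx":0,"ry":0,"rz":0},{"tx":-0.0338,"ty":-0.0319,"tz":0,"rx":0,"ry":0,"rz":0},{"tx":-0.0338,"ty":-0.0319,"tz":0,"rx":0,"ry":0,"rz":0},{"tx":-0.0338,"ty":-0.0319,"tz":0,"rx":0,"ry":0,"rz":0},{"tx":-0.0338,"ty":-0.0319,"tz":0,"rx":0,"ry":0,"rz":0},{"tx":-0.0338,"ty":-0.0319,"tz":0,"rx":0,"ry":0,"rz":0},{"tx":-0.0338,"ty":-0.0319,"tz":0,"rx":0,"ry":0,"rz":0},{"tx":-0.0338,"ty":-0.0319,"tz":0,"rx":0,"ry":0,"rz":0},{"tx":-0.0338,"ty":-0.0319,"tz":0,"rx":0,"ry":0,"rz":0},{"tx":-0.0338,"ty":-0.0319,"tz":0,"rx":0,"ry":0,"rz":0},{"tx":-0.0338,"ty":-0.0319,"tz":0,"rx":0,"ry":0,"rz":0},{"tx":-0.0338,"ty":-0.0319,"tz":0,"rx":0,"ry":0,"rz":0},{"tx":-0.0338,"ty":-0.0319,"tz":0,"rx":0,"ry":0,"rz":0},{"tx":-0.0338,"ty":-0.0319,"tz":0,"rx":0,"ry":0,"rz":0},{"tx":-0.0338,"ty":-0.0319,"tz":0,"rx":0,"ry":0,"rz":0},{"tx":0,"ty":0,"tz":0,"rx":0,"ry":0,"rz":0}]' 0.07 12
python3 - <<'E'
from cell import env
from h import *
print(env.get_obs()["tool_pos"],env.get_obs()["tool_rot"])
for n in("side","wrist"):
    c=env.read_camera(n); cv2.imwrite(f"pics/{n}2.png",c["pixels"][:,:,::-1])
E
```

```text
time_s: 3.15
tool_pos: [0.5589, -0.1068, 0.2975]
tool_rot: [-179.8, 0.1, 161.7]
force: [-0.8, 0.0, -0.2]
grip_width: 0.0702
[ 0.55893182 -0.10683039  0.29750518] [-1.79827213e+02  5.69068224e-02  1.61705745e+02]
```

View pics/side2.png

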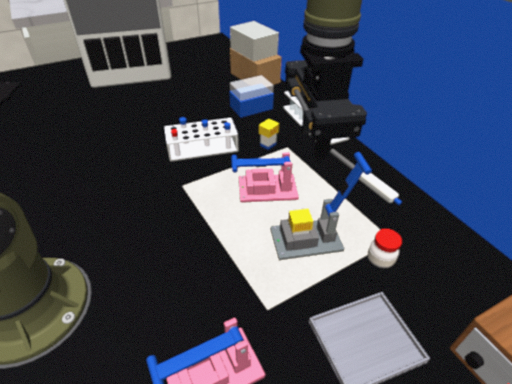

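View pics/wrist2.png

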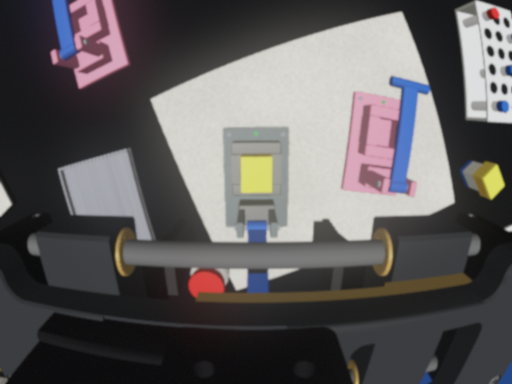

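The side view shows the gripper at (335,120). The wrist view shows the cap at (256,174), square to the image. I'll check the cap position with the fisheye model.

```bash
python3 - <<'E'
from cell import env
from h import *
S=env.read_camera("side"); print(proj(S,env.get_obs()["tool_pos"]))
c=env.read_camera("wrist")
im=c["pixels"].astype(int); m=((im[...,0]>180)&(im[...,1]>180)&(im[...,2]<110)).astype(np.uint8)
n,l,st,ce=cv2.connectedComponentsWithStats(m)
for i in range(1,n):
    if st[i,4]>50: print(st[i],ce[i])
crop(c,215,115,85,130,5,"w2c")
def onzf(c,uv,z):
    K=c["intrinsics"];d=np.array([uv[0]-K[0,2],uv[1]-K[1,2]]);r=np.hypot(*d);th=r/K[0,0]
    v=np.r_[d/r*np.sin(th),np.cos(th)];R=np.array(c["R"]);o=-R.T@np.array(c["t"]);v=R.T@v
    return o+v*(z-o[2])/v[2]
i=max(range(1,n),key=lambda i:st[i,4]*(abs(ce[i][0]-256)<30)); 
x,y,w,h=st[i,:4]
P=[onzf(c,u,.086) for u in((x,y),(x+w-1,y),(x,y+h-1),(x+w-1,y+h-1))]
print(np.round(P,4),np.mean(P,0))
E
```

```text
[[312.79931681 130.59832485]]
[482 167  20  33 392] [491.62244898 183.08418367]
[[ 0.5388 -0.0897  0.086 ]
 [ 0.5424 -0.0784  0.086 ]
 [ 0.5388 -0.0897  0.086 ]
 [ 0.5424 -0.0784  0.086 ]] [ 0.54062588 -0.08405613  0.086     ]
```

View pics/w2c.png

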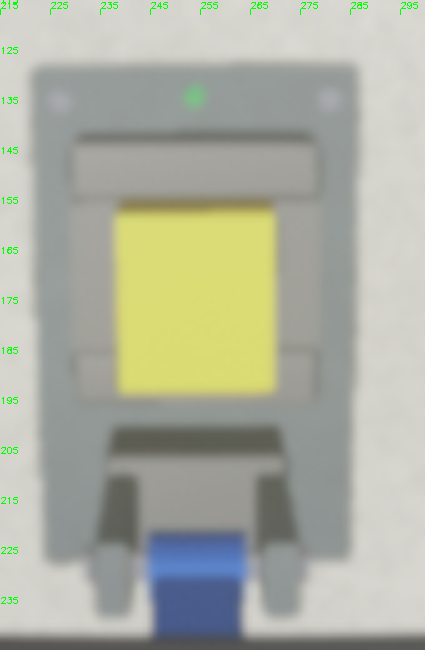

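```bash
cat >> h.py <<'E'
def onzf(c,uv,z):
    K=c["intrinsics"];d=np.array([uv[0]-K[0,2],uv[1]-K[1,2]]);r=np.hypot(*d);th=r/K[0,0]
    v=np.r_[d/r*np.sin(th),np.cos(th)];R=np.array(c["R"]);o=-R.T@np.array(c["t"]);v=R.T@v
    return o+v*(z-o[2])/v[2]
E
python3 - <<'E'
from cell import env
from h import *
o=env.get_obs();print(o["tool_pos"],o["tool_rot"])
c=env.read_camera("wrist")
P=np.array([onzf(c,u,.086) for u in((237.6,156.6),(269.6,156.2),(270,193.2),(238.2,193.6))])
ctr=P.mean(0);print(P.round(4),ctr); print([np.hypot(*(P[i]-P[(i+1)%4])[:2]) for i in range(4)])
e=(P[3]-P[0])+(P[2]-P[1]);print("yaw dock",np.degrees(np.arctan2(e[1],e[0])))
P=np.array([onzf(c,((u[0]+.5)/5-.5+215,(u[1]+.5)/5-.5+115),.012) for u in((32,65),(357,65),(350,558),(45,562))]);print(P.round(4),P.mean(0))
e=(P[3]-P[0])+(P[2]-P[1]);a=np.arctan2(e[1],e[0]);print(np.degrees(a),"org",P.mean(0)[:2]-.02*np.array([np.cos(a),np.sin(a)]))
E
```

```text
[ 0.55844026 -0.10099335  0.29751591] [ 1.79935138e+02 -3.21408045e-02  1.62201761e+02]
[[ 0.5311 -0.1119  0.086 ]
 [ 0.5421 -0.0759  0.086 ]
 [ 0.5852 -0.0887  0.086 ]
 [ 0.5739 -0.1254  0.086 ]] [ 0.55808509 -0.10045929  0.086     ]
[np.float64(0.03767520103969313), np.float64(0.044960487806513794), np.float64(0.03843749278409679), np.float64(0.04496731143374794)]
yaw dock -17.033064171675623
[[ 0.492  -0.1278  0.012 ]
 [ 0.52   -0.0404  0.012 ]
 [ 0.6608 -0.0842  0.012 ]
 [ 0.6337 -0.1728  0.012 ]] [ 0.57661281 -0.10630293  0.012     ]
-17.46007424612509 org [ 0.55753428 -0.10030211]
```

```bash
python3 -m creep '[{"tx":0,"ty":0,"tz":0.03,"rx":0,"ry":0,"rz":0},{"tx":0,"ty":0,"tz":0.04,"rx":0,"ry":0,"rz":0},{"tx":0,"ty":0,"tz":0.04,"rx":0,"ry":0,"rz":0},{"tx":0,"ty":0,"tz":0.04,"rx":0,"ry":0,"rz":0},{"tx":0,"ty":0,"tz":0.03,"rx":0,"ry":0,"rz":0},{"tx":0,"ty":0,"tz":0.02,"rx":0,"ry":0,"rz":0},{"tx":0,"ty":0,"tz":0.013,"rx":0,"ry":0,"rz":0},{"tx":0,"ty":0,"tz":0,"rx":0,"ry":0,"rz":0},{"tx":0,"ty":0,"tz":0,"rx":0,"ry":0,"rz":0}]' 0.07 12
python3 - <<'E'
from cell import env
from h import *
print(env.get_obs()["tool_pos"])
c=env.read_camera("side"); crop(c,240,100,140,170,3,"d3")
c=env.read_camera("scene"); crop(c,160,130,160,160,3,"s3")
im=np.hstack([cv2.resize(cv2.imread(f"pics/{n}3.png"),(395,480)) for n in "ds"]);cv2.imwrite("pics/m3.png",im)
E
```

```text
time_s: 4.53
tool_pos: [0.5594, -0.1026, 0.0856]
tool_rot: [180.0, 0.1, 162.1]
force: [0.0, 0.3, -0.5]
grip_width: 0.0698
[ 0.55943485 -0.10263536  0.08557938]
```

View pics/m3.png

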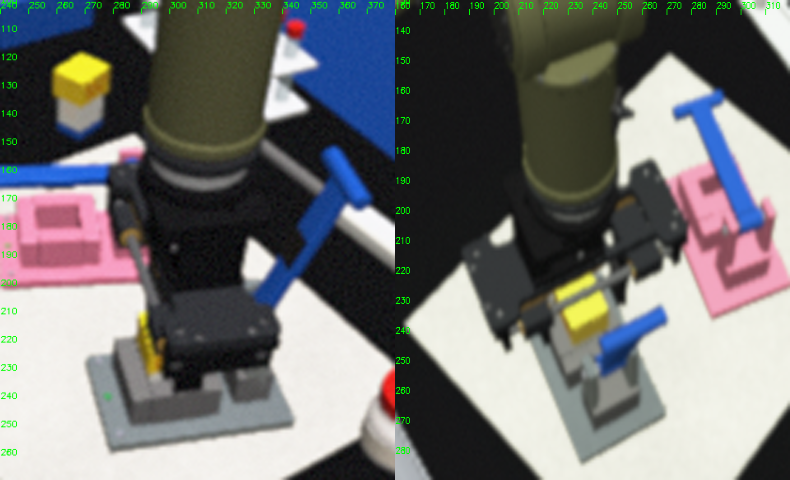

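The jaws straddle the cap (scene about (235,228)) and clear the lever. Closing now, then lifting.

```bash
python3 -m creep '[{"tx":0,"ty":0,"tz":0,"rx":0,"ry":0,"rz":0},{"tx":0,"ty":0,"tz":0,"rx":0,"ry":0,"rz":0},{"tx":0,"ty":0,"tz":0,"rx":0,"ry":0,"rz":0},{"tx":0,"ty":0,"tz":0,"rx":0,"ry":0,"rz":0},{"tx":0,"ty":0,"tz":0,"rx":0,"ry":0,"rz":0}]' 0.03 12
python3 -m creep '[{"tx":0,"ty":0,"tz":-0.006,"rx":0,"ry":0,"rz":0},{"tx":0,"ty":0,"tz":-0.008,"rx":0,"ry":0,"rz":0},{"tx":0,"ty":0,"tz":-0.01,"rx":0,"ry":0,"rz":0},{"tx":0,"ty":0,"tz":-0.01,"rx":0,"ry":0,"rz":0},{"tx":0,"ty":0,"tz":-0.02,"rx":0,"ry":0,"rz":0},{"tx":0,"ty":0,"tz":-0.03,"rx":0,"ry":0,"rz":0},{"tx":0,"ty":0,"tz":-0.03,"rx":0,"ry":0,"rz":0}]'
python3 - <<'E'
from cell import env
from h import *
print(env.get_obs()["tool_pos"])
c=env.read_camera("side"); crop(c,240,100,140,170,3,"d4")
c=env.read_camera("scene"); crop(c,160,130,160,160,3,"s4")
im=np.hstack([cv2.resize(cv2.imread(f"pics/{n}4.png"),(395,480)) for n in "ds"]);cv2.imwrite("pics/m4.png",im)
E
```

```text
time_s: 5.25
tool_pos: [0.5586, -0.1025, 0.0845]
tool_rot: [180.0, -0.0, 162.1]
force: [-0.7, -0.1, 0.4]
grip_width: 0.0381
time_s: 6.12
tool_pos: [0.5587, -0.1027, 0.2006]
tool_rot: [180.0, 0.0, 162.1]
force: [-0.0, 0.1, -0.0]
grip_width: 0.038
[ 0.55869676 -0.10268491  0.20062499]
```

View pics/m4.png

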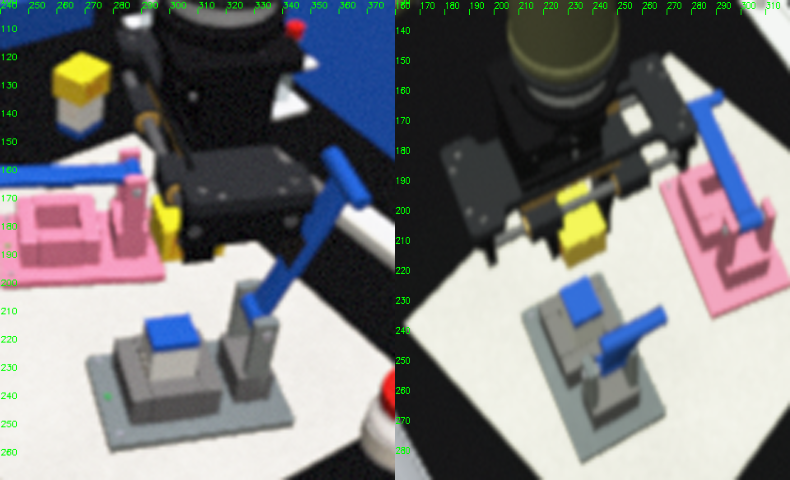

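The cap is off and held at 38 mm. The cartridge, with its blue top at side (299,217), stayed seated. Next I carry the cap to the tray, sideways first to stay clear of the lever.

```bash
python3 -m creep '[{"tx":0,"ty":-0.025,"tz":0,"rx":0,"ry":0,"rz":0},{"tx":0,"ty":-0.04,"tz":0,"rx":0,"ry":0,"rz":0},{"tx":0,"ty":-0.04,"tz":0,"rx":0,"ry":0,"rz":0},{"tx":0,"ty":-0.04,"tz":0,"rx":0,"ry":0,"rz":0},{"tx":-0.015,"ty":-0.04,"tz":0,"rx":0,"ry":0,"rz":0},{"tx":-0.026,"ty":-0.04,"tz":0,"rx":0,"ry":0,"rz":0},{"tx":-0.02,"ty":-0.022,"tz":0.02,"rx":0,"ry":0,"rz":0},{"tx":0,"ty":0,"tz":0.04,"rx":0,"ry":0,"rz":0},{"tx":0,"ty":0,"tz":0.04,"rx":0,"ry":0,"rz":0},{"tx":0,"ty":0,"tz":0.03,"rx":0,"ry":0,"rz":0},{"tx":0,"ty":0,"tz":0.02,"rx":0,"ry":0,"rz":0},{"tx":0,"ty":0,"tz":0,"rx":0,"ry":0,"rz":0},{"tx":0,"ty":0,"tz":0,"rx":0,"ry":0,"rz":0}]'
python3 - <<'E'
from cell import env
from h import *
print(env.get_obs()["tool_pos"])
c=env.read_camera("side"); crop(c,290,224,140,160,3,"d5")
c=env.read_camera("scene"); crop(c,80,210,160,160,3,"s5")
im=np.hstack([cv2.resize(cv2.imread(f"pics/{n}5.png"),(395,480)) for n in "ds"]);cv2.imwrite("pics/m5.png",im)
E
```

```text
time_s: 7.85
tool_pos: [0.5414, -0.3569, 0.0499]
tool_rot: [-180.0, 0.1, 162.1]
force: [-0.1, 0.4, 0.6]
grip_width: 0.038
[ 0.54144466 -0.35692775  0.04986079]
```

View pics/m5.png

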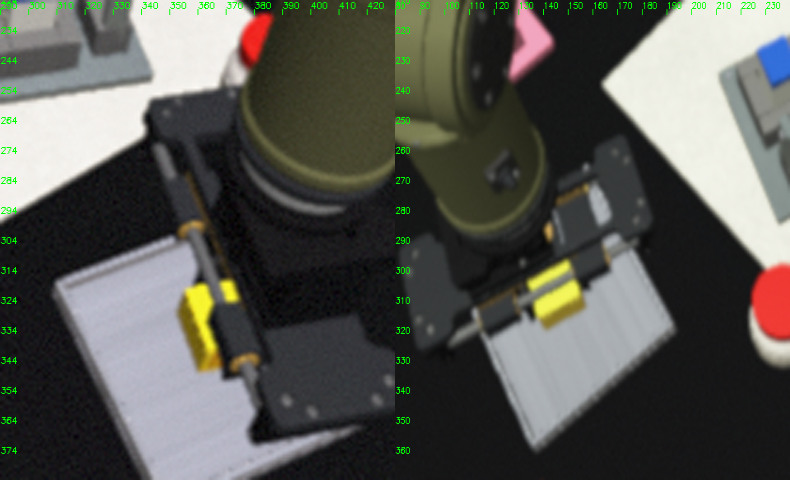

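The cap is over the middle of the tray and the jar is clear. Lowering about 17 mm.

```bash
python3 -m creep '[{"tx":0,"ty":0,"tz":0.008,"rx":0,"ry":0,"rz":0},{"tx":0,"ty":0,"tz":0.005,"rx":0,"ry":0,"rz":0},{"tx":0,"ty":0,"tz":0.002,"rx":0,"ry":0,"rz":0},{"tx":0,"ty":0,"tz":0.001,"rx":0,"ry":0,"rz":0},{"tx":0,"ty":0,"tz":0,"rx":0,"ry":0,"rz":0}]'
```

```text
time_s: 8.57
tool_pos: [0.5408, -0.3565, 0.0326]
tool_rot: [-180.0, 0.0, 162.1]
force: [-0.3, 0.2, -0.5]
grip_width: 0.0379
```

```bash
python3 -m creep '[{"tx":0,"ty":0,"tz":0.001,"rx":0,"ry":0,"rz":0},{"tx":0,"ty":0,"tz":0,"rx":0,"ry":0,"rz":0}]'; python3 -m creep '[{"tx":0,"ty":0,"tz":0,"rx":0,"ry":0,"rz":0},{"tx":0,"ty":0,"tz":0,"rx":0,"ry":0,"rz":0},{"tx":0,"ty":0,"tz":0,"rx":0,"ry":0,"rz":0}]' 0.06; python3 -m creep '[{"tx":0,"ty":0,"tz":-0.01,"rx":0,"ry":0,"rz":0},{"tx":0,"ty":0,"tz":-0.03,"rx":0,"ry":0,"rz":0},{"tx":0,"ty":0,"tz":-0.05,"rx":0,"ry":0,"rz":0},{"tx":0,"ty":0,"tz":-0.05,"rx":0,"ry":0,"rz":0},{"tx":0,"ty":0,"tz":-0.05,"rx":0,"ry":0,"rz":0},{"tx":0,"ty":0,"tz":-0.05,"rx":0,"ry":0,"rz":0}]'
python3 - <<'E'
from cell import env
from h import *
c=env.read_camera("side"); crop(c,290,224,140,160,3,"d6")
c=env.read_camera("scene"); crop(c,80,210,160,160,3,"s6")
im=np.hstack([cv2.resize(cv2.imread(f"pics/{n}6.png"),(395,480)) for n in "ds"]);cv2.imwrite("pics/m6.png",im)
E
```

```text
time_s: 8.82
tool_pos: [0.5409, -0.3565, 0.0326]
tool_rot: [180.0, 0.0, 162.1]
force: [-1.6, 2.3, 6.0]
grip_width: 0.0379
time_s: 9.2
tool_pos: [0.5407, -0.3563, 0.0313]
tool_rot: [180.0, -0.0, 162.1]
force: [-0.6, -0.3, -0.0]
grip_width: 0.0566
time_s: 9.95
tool_pos: [0.5404, -0.3564, 0.274]
tool_rot: [180.0, 0.1, 162.1]
force: [0.7, 0.1, 0.3]
grip_width: 0.0599
```

View pics/m6.png

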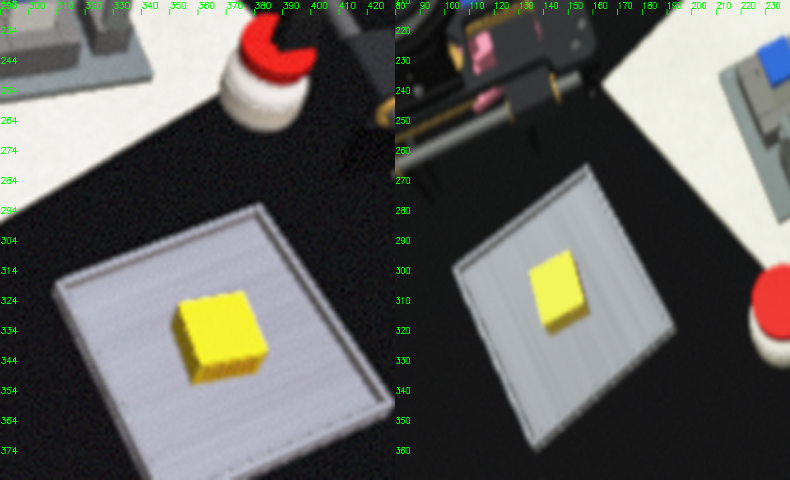

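The cap sits open side down in the tray (scene (136,306), side (368,337)). I close the jaws and go round behind the lever handle.

```bash
python3 -m creep '[{"tx":-0.031,"ty":0,"tz":0,"rx":0,"ry":0,"rz":0},{"tx":-0.031,"ty":0.02,"tz":0,"rx":0,"ry":0,"rz":0},{"tx":-0.031,"ty":0.027,"tz":0,"rx":0,"ry":0,"rz":0},{"tx":0,"ty":0.04,"tz":0,"rx":0,"ry":0,"rz":0},{"tx":0,"ty":0.04,"tz":0,"rx":0,"ry":0,"rz":0},{"tx":0,"ty":0.04,"tz":0,"rx":0,"ry":0,"rz":0},{"tx":0,"ty":0.04,"tz":0,"rx":0,"ry":0,"rz":0},{"tx":0,"ty":0.04,"tz":0,"rx":0,"ry":0,"rz":0},{"tx":0,"ty":0,"tz":0.02,"rx":0,"ry":0,"rz":0},{"tx":0,"ty":0,"tz":0.025,"rx":0,"ry":0,"rz":0},{"tx":0,"ty":0,"tz":0,"rx":0,"ry":0,"rz":0}]' 0 12
cat > look.py <<'E'
import sys
from cell import env
from h import *
k=sys.argv[1]
o=env.get_obs();p=o["tool_pos"];a=np.radians(-17.7);d=p[:2]-[.558,-.1015]
print("dock xy",d@[np.cos(a),np.sin(a)],d@[-np.sin(a),np.cos(a)],"z",p[2],"F",o["force"].round(1))
c=env.read_camera("side"); crop(c,240,100,140,170,3,"d"+k)
c=env.read_camera("scene"); crop(c,170,130,160,160,3,"s"+k)
im=np.hstack([cv2.resize(cv2.imread(f"pics/{n}{k}.png"),(395,480)) for n in "ds"]);cv2.imwrite(f"pics/m{k}.png",im)
E
python3 look.py 7
```

```text
time_s: 11.42
tool_pos: [0.7033, -0.1505, 0.2237]
tool_rot: [-179.9, -0.3, 162.0]
force: [-1.3, -1.1, 0.3]
grip_width: 0.0003
dock xy 0.1533342195578782 -0.002474248515236213 z 0.2237250239229458 F [-1.3 -1.1  0.3]
```

View pics/m7.png

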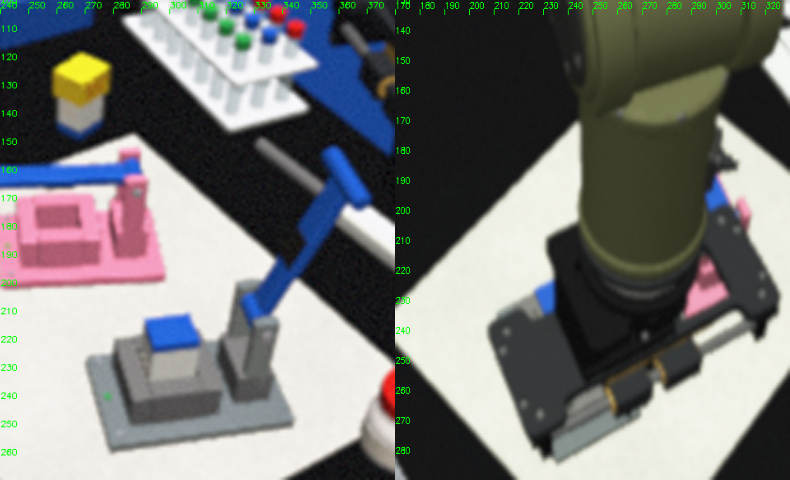

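The tool is behind the handle at dock x = 153 mm with the tips at 199 mm. Starting the push.

```bash
python3 -m creep '[{"tx":0.012,"ty":0,"tz":0,"rx":0,"ry":0,"rz":0},{"tx":0.012,"ty":0,"tz":0,"rx":0,"ry":0,"rz":0},{"tx":0.012,"ty":0,"tz":0,"rx":0,"ry":0,"rz":0},{"tx":0.012,"ty":0,"tz":0,"rx":0,"ry":0,"rz":0},{"tx":0.012,"ty":0,"tz":0,"rx":0,"ry":0,"rz":0}]'; python3 look.py 8
```

```text
time_s: 12.15
tool_pos: [0.6475, -0.1311, 0.227]
tool_rot: [180.0, 0.1, 162.1]
force: [1.1, -0.4, 1.3]
grip_width: 0.0005
dock xy 0.09425098039888664 -0.000988077396562183 z 0.2270185882755553 F [ 1.1 -0.4  1.3]
```

View pics/m8.png

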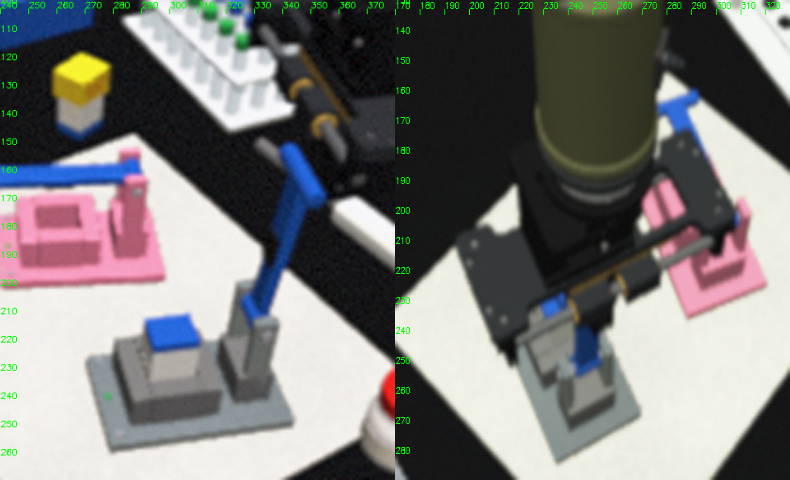

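The lever is following at about 1.5 N and is nearly upright. Continuing.

```bash
python3 -m creep '[{"tx":0.012,"ty":0,"tz":0,"rx":0,"ry":0,"rz":0},{"tx":0.012,"ty":0,"tz":0,"rx":0,"ry":0,"rz":0},{"tx":0.012,"ty":0,"tz":0,"rx":0,"ry":0,"rz":0},{"tx":0.012,"ty":0,"tz":0,"rx":0,"ry":0,"rz":0},{"tx":0.012,"ty":0,"tz":0,"rx":0,"ry":0,"rz":0},{"tx":0.012,"ty":0,"tz":0,"rx":0,"ry":0,"rz":0},{"tx":0,"ty":0,"tz":0,"rx":0,"ry":0,"rz":0}]'; python3 look.py 9
```

```text
time_s: 13.12
tool_pos: [0.5786, -0.1087, 0.2267]
tool_rot: [179.9, -0.1, 162.1]
force: [0.1, 0.4, 0.1]
grip_width: 0.0003
dock xy 0.021792120874746575 -0.0006346295726828729 z 0.2267142290447602 F [0.1 0.4 0.1]
```

View pics/m9.png

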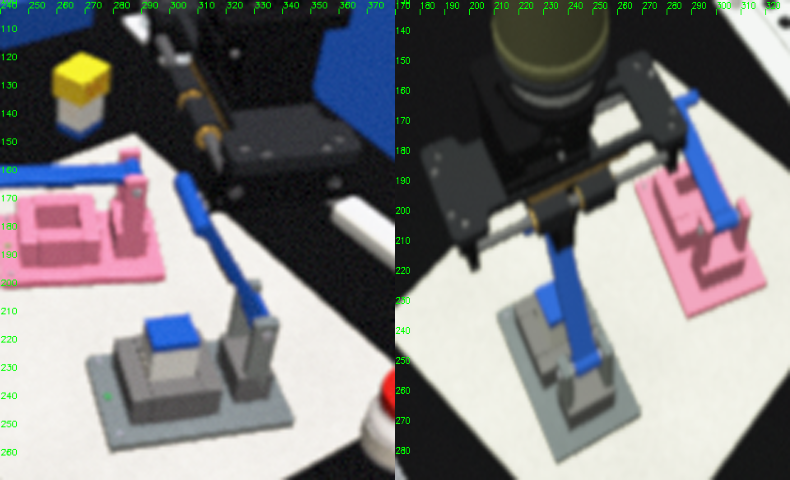

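```bash
python3 - <<'E'
from cell import env
from h import *
D=env.read_camera("side")
a=np.radians(-17.7)
for ang in(50,55,60,65,70):
    t=np.radians(ang);o=[]
    for y in(-28,0,28):
        x=.065-.13*np.cos(t);o.append([.558+x*np.cos(a)-y/1e3*np.sin(a),-.1015+x*np.sin(a)+y/1e3*np.cos(a),.09+.13*np.sin(t)])
    print(ang,proj(D,o).round(0).tolist())
E
python3 -c "
import cv2;im=cv2.imread('pics/d9.png')[120:320,120:320];cv2.imwrite('pics/d9z.png',cv2.resize(im,None,fx=3,fy=3))"
```

```text
50 [[300.0, 189.0], [297.0, 179.0], [293.0, 170.0]]
55 [[305.0, 186.0], [301.0, 176.0], [298.0, 167.0]]
60 [[311.0, 183.0], [307.0, 173.0], [303.0, 164.0]]
65 [[316.0, 180.0], [312.0, 170.0], [308.0, 161.0]]
70 [[322.0, 177.0], [318.0, 168.0], [313.0, 159.0]]
```

View pics/d9z.png

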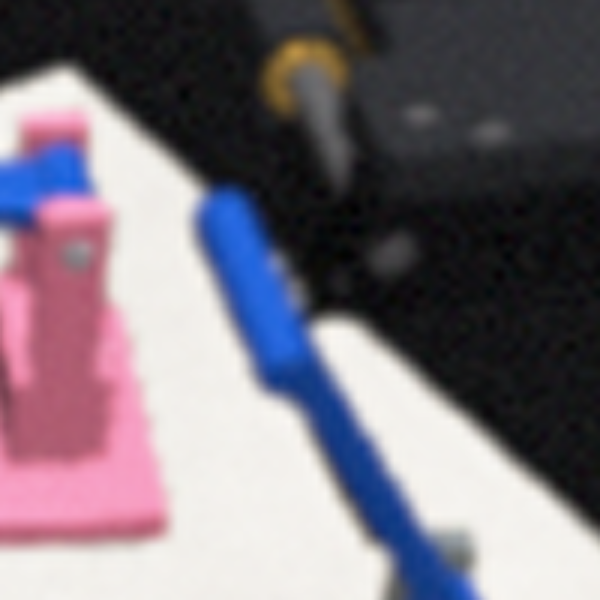

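The handle's ends are at side (312,182) and (305,162), so the lever is at about 61°. I raise, go just past the handle, and follow its arc downwards.

```bash
python3 -m creep '[{"tx":0,"ty":0,"tz":-0.021,"rx":0,"ry":0,"rz":0},{"tx":0.012,"ty":0,"tz":0,"rx":0,"ry":0,"rz":0},{"tx":0.012,"ty":0,"tz":0,"rx":0,"ry":0,"rz":0},{"tx":0.011,"ty":0,"tz":0.018,"rx":0,"ry":0,"rz":0},{"tx":0.008,"ty":0,"tz":0.007,"rx":0,"ry":0,"rz":0},{"tx":0.008,"ty":0,"tz":0.008,"rx":0,"ry":0,"rz":0},{"tx":0.007,"ty":0,"tz":0.008,"rx":0,"ry":0,"rz":0},{"tx":0,"ty":0,"tz":0,"rx":0,"ry":0,"rz":0}]'; python3 look.py 10
```

```text
time_s: 14.28
tool_pos: [0.5157, -0.0888, 0.2054]
tool_rot: [179.9, -1.2, 162.1]
force: [-23.0, 5.4, 20.1]
grip_width: 0.0005
dock xy -0.04419528418045639 -0.0007723763173604206 z 0.20539287328490397 F [-23.    5.4  20.1]
```

View pics/m10.png

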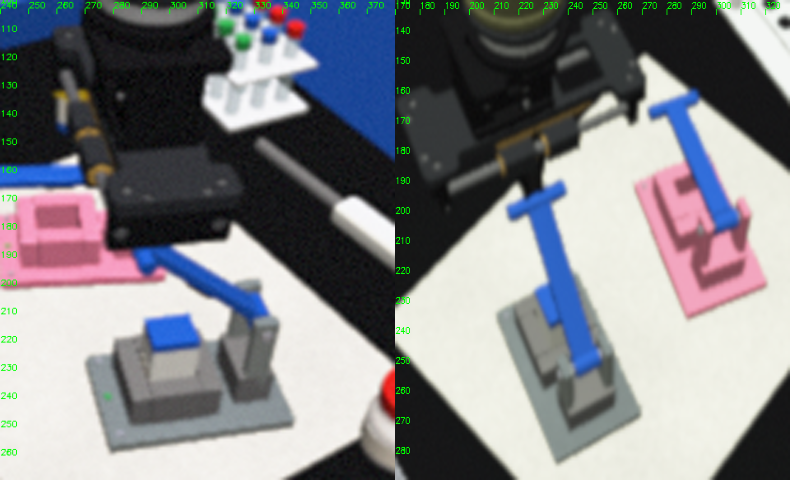

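The fingertips slipped to the handle's outer side: the force is -23 N along x and the tip is at scene (227,187), beyond the handle at (235,200). I back off upwards and come back down further inboard.

```bash
python3 -m creep '[{"tx":0.008,"ty":0,"tz":-0.015,"rx":0,"ry":0,"rz":0},{"tx":0,"ty":0,"tz":-0.025,"rx":0,"ry":0,"rz":0},{"tx":0,"ty":0,"tz":0,"rx":0,"ry":0,"rz":0}]'; python3 look.py 11
```

```text
time_s: 14.75
tool_pos: [0.5169, -0.0887, 0.2474]
tool_rot: [179.9, 0.1, 162.1]
force: [0.2, 0.7, 0.1]
grip_width: 0.0004
dock xy -0.043076085984713006 -0.0003606694535123252 z 0.24735330606260125 F [0.2 0.7 0.1]
```

View pics/m11.png

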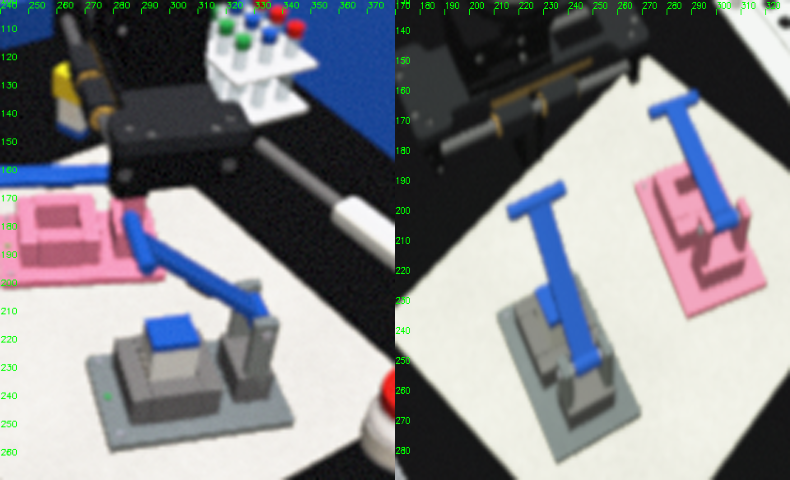

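The lever is at about 41°, handle at side (289,186). I come back down 13 mm inboard of the handle.

```bash
python3 -m creep '[{"tx":-0.023,"ty":0,"tz":0,"rx":0,"ry":0,"rz":0},{"tx":0,"ty":0,"tz":0.02,"rx":0,"ry":0,"rz":0},{"tx":0,"ty":0,"tz":0.02,"rx":0,"ry":0,"rz":0},{"tx":0.009,"ty":0,"tz":0.011,"rx":0,"ry":0,"rz":0},{"tx":0.006,"ty":0,"tz":0.009,"rx":0,"ry":0,"rz":0},{"tx":0,"ty":0,"tz":0,"rx":0,"ry":0,"rz":0}]'; python3 look.py 12
```

```text
time_s: 15.6
tool_pos: [0.5233, -0.091, 0.186]
tool_rot: [180.0, -0.1, 162.1]
force: [0.1, -0.0, 0.1]
grip_width: 0.0007
dock xy -0.03625167699653887 -0.0005141966812733439 z 0.1859951386757858 F [ 0.1 -0.   0.1]
```

View pics/m12.png

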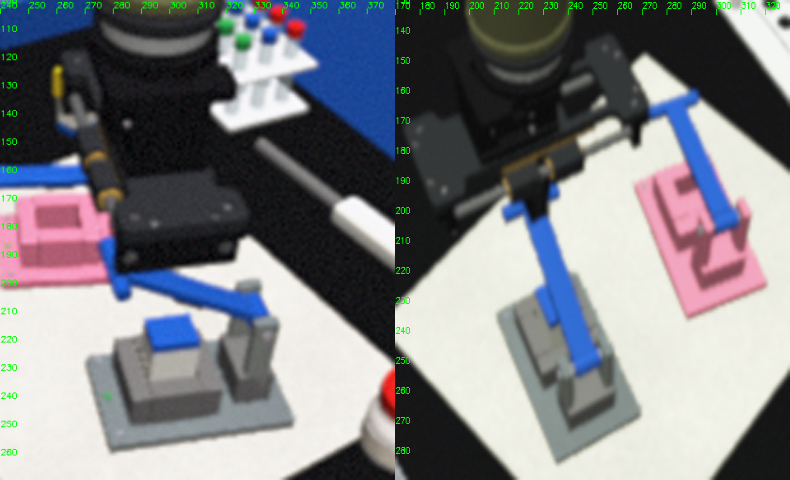

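The tips now sit on the arm just inside the handle, and the lever is at about 30°. Continuing to near shut.

```bash
python3 -m creep '[{"tx":0.005,"ty":0,"tz":0.011,"rx":0,"ry":0,"rz":0},{"tx":0.004,"ty":0,"tz":0.01,"rx":0,"ry":0,"rz":0},{"tx":0.004,"ty":0,"tz":0.011,"rx":0,"ry":0,"rz":0},{"tx":0.002,"ty":0,"tz":0.011,"rx":0,"ry":0,"rz":0},{"tx":0.001,"ty":0,"tz":0.01,"rx":0,"ry":0,"rz":0}]'; python3 look.py 13
```

```text
time_s: 16.32
tool_pos: [0.5088, -0.0865, 0.1326]
tool_rot: [-180.0, -0.0, 162.1]
force: [0.6, -0.1, 0.5]
grip_width: 0.0006
dock xy -0.05144100252789175 -0.0006796765397151419 z 0.1326309541166379 F [ 0.6 -0.1  0.5]
```

View pics/m13.png

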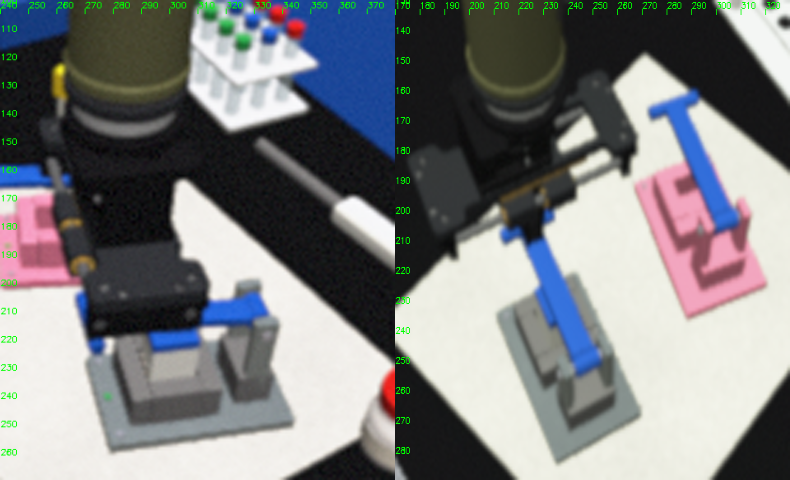

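```bash
python3 -m creep '[{"tx":0,"ty":0,"tz":0.006,"rx":0,"ry":0,"rz":0},{"tx":0,"ty":0,"tz":0.003,"rx":0,"ry":0,"rz":0},{"tx":0,"ty":0,"tz":0.002,"rx":0,"ry":0,"rz":0},{"tx":0,"ty":0,"tz":0,"rx":0,"ry":0,"rz":0}]';python3 -m creep '[{"tx":0,"ty":0,"tz":0.002,"rx":0,"ry":0,"rz":0},{"tx":0,"ty":0,"tz":0,"rx":0,"ry":0,"rz":0}]'
```

```text
time_s: 16.92
tool_pos: [0.5092, -0.0866, 0.1225]
tool_rot: [180.0, 0.0, 162.1]
force: [-0.1, 0.2, 0.3]
grip_width: 0.0006
time_s: 17.18
tool_pos: [0.5094, -0.0866, 0.1213]
tool_rot: [180.0, 0.0, 162.1]
force: [-1.9, 1.0, 5.7]
grip_width: 0.0004
```

The force is rising at TCP z = 0.121, where the shut stop is expected. One more small press to confirm it.

```bash
python3 -m creep '[{"tx":0,"ty":0,"tz":0.002,"rx":0,"ry":0,"rz":0},{"tx":0,"ty":0,"tz":0,"rx":0,"ry":0,"rz":0}]';python3 -m creep '[{"tx":0,"ty":0,"tz":0.002,"rx":0,"ry":0,"rz":0},{"tx":0,"ty":0,"tz":0,"rx":0,"ry":0,"rz":0}]'
```

```text
time_s: 17.42
tool_pos: [0.5095, -0.0866, 0.1208]
tool_rot: [179.9, -0.0, 162.1]
force: [-6.9, 0.5, 19.2]
grip_width: 0.0007
time_s: 17.68
tool_pos: [0.5095, -0.0866, 0.1204]
tool_rot: [179.8, -0.1, 162.1]
force: [-12.4, 2.9, 32.0]
grip_width: 0.0001
```

Hard stop: 32 N with almost no further travel. I retreat upwards and look.

```bash
python3 -m creep '[{"tx":0,"ty":0,"tz":-0.01,"rx":0,"ry":0,"rz":0},{"tx":0,"ty":0,"tz":-0.03,"rx":0,"ry":0,"rz":0},{"tx":0,"ty":0,"tz":-0.05,"rx":0,"ry":0,"rz":0},{"tx":0,"ty":0,"tz":-0.05,"rx":0,"ry":0,"rz":0},{"tx":0.02,"ty":0.04,"tz":-0.04,"rx":0,"ry":0,"rz":0},{"tx":0.02,"ty":0.05,"tz":0,"rx":0,"ry":0,"rz":0},{"tx":0,"ty":0.05,"tz":0,"rx":0,"ry":0,"rz":0},{"tx":0,"ty":0,"tz":0,"rx":0,"ry":0,"rz":0}]'; python3 look.py 14
python3 - <<'E'
from cell import env
from h import *
for n in("side","scene"):
    c=env.read_camera(n); cv2.imwrite(f"pics/{n}14.png",c["pixels"][:,:,::-1])
    a=np.radians(-17.7)
    for ang in(0,3,6):
        t=np.radians(ang);o=[]
        for y in(-28,28):
            x=.065-.13*np.cos(t);o.append([.558+x*np.cos(a)-y/1e3*np.sin(a),-.1015+x*np.sin(a)+y/1e3*np.cos(a),.09+.13*np.sin(t)])
        print(n,ang,proj(c,o).round(1).tolist())
c=env.read_camera("side");crop(c,255,180,95,85,7,"d14z")
E
```

```text
time_s: 18.68
tool_pos: [0.5142, 0.0642, 0.296]
tool_rot: [180.0, -0.0, 162.6]
force: [-0.2, -0.7, -0.2]
grip_width: 0.0006
dock xy -0.09212641039606434 0.14452040946657208 z 0.2959908997149788 F [-0.2 -0.7 -0.2]
side 0 [[273.7, 227.6], [268.1, 208.3]]
side 3 [[273.9, 225.3], [268.3, 206.1]]
side 6 [[274.3, 223.0], [268.7, 203.8]]
scene 0 [[213.2, 210.9], [234.2, 202.4]]
scene 3 [[213.0, 209.4], [234.1, 200.9]]
scene 6 [[212.8, 208.1], [234.1, 199.5]]
```

View pics/d14z.png

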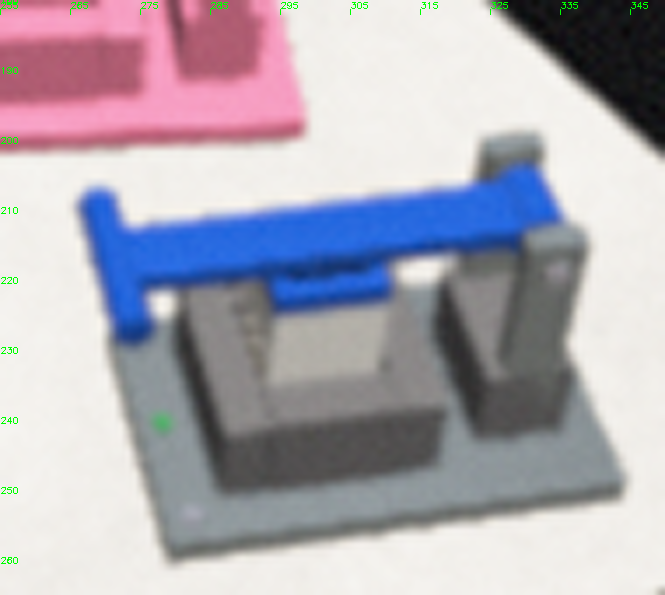

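View pics/scene14.png

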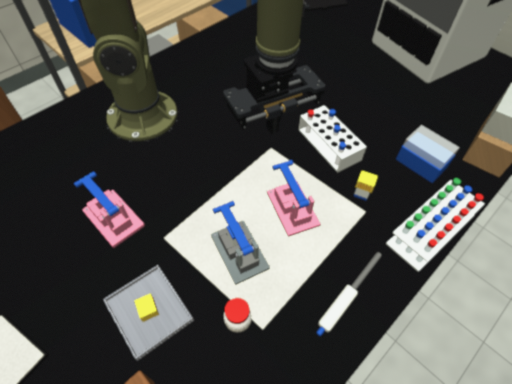

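View pics/side14.png

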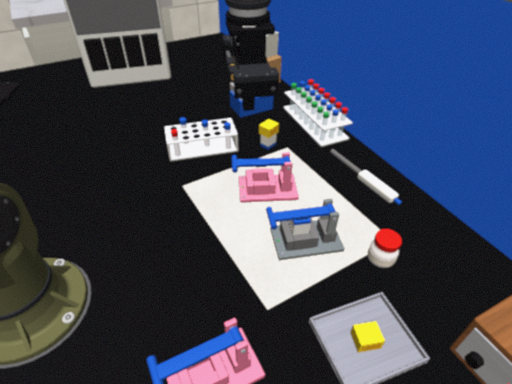

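In the side view the handle ends are at (274,227) and (269,208). Fully shut predicts (273.7,227.6) and (268.1,208.3), so the lever is shut over the seated cartridge. The cap is in the tray, the jar and spare have not moved, and the gripper is clear.

```bash
python3 -c "
from cell import env
print(env.sign_off())"
```

```text
the job is handed in; nothing more can be done
None
```

The job is done and handed in at about 19 s of the 54 s allowed. The cap is off and standing open side down in the middle of the steel tray. The blue lever is shut over the cartridge, which stayed seated in the dock.

**Last checks:**
- **Lever:** it reached a hard stop at the shut height, with 32 N and almost no further travel. In the side view the handle ends lie within about 1 pixel of where a fully shut lever should be.
- **Untouched items:** the jar, spare cartridge and pink docks look unmoved in the final pictures. The gripper is clear of everything.

**What went wrong:**
- My first move was refused because each row needs all six keys; nothing moved.
- During the first downward push the fingertips slid over the handle's outer side, with about 31 N on the wrist. I backed off, came down again inboard of the handle, and the rest of the swing went smoothly.

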